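# Pack the dabbers and screw the canister shut

### The arm

A 6-joint arm with a two-finger parallel gripper is mounted at the origin on the work surface. World frame = base frame: x ahead of the robot, y to its left, z up, the work surface at z = 0. Lengths are in m, angles in rad, forces in N, time in s.
With the tool pointing down it reaches from about 0.25 to 0.8 m from the base axis. Payload 3.9 kg.
Tool frame: the origin (TCP) lies on the centre line of the jaws, within the pads' length; the fingertips stand 25 mm ahead of it and the grasp point (between the pads) lies 6 mm ahead of it; z points along the fingers, y is the line along which they close (so a half turn about z gives the same grasp; the last joint's range is limited). The gripper opens to 85 mm and grips with 20 to 120 N. Pads are 22 mm wide; open, the fingers measure 114 mm over their backs; the gripper's body (76 mm by 85 mm) begins 54 mm behind the grasp point. The pads swing forward as they close: fully open they stand 13 mm farther back than shut.
Start: joints at [1.247, 0.26, -0.138, 1.173, 0, 1.571], TCP at [0.167, 0.498, 0.256] pointing down, gripper open.
Joint ranges: [-2.78, 2.78], [-0.83, 1.72], [-1.28, 1.37], [-1.9, 2.12], [-1.57, 1.48], [-3.14, 3.14]. Speed limits (rad/s): [2.57, 2.57, 3.14, 3.14, 3.14, 3.14].

### API

Orientations are given as a unit quaternion [x, y, z, w].
In Python, from plant import arm gives the robot as it stands. The module is installed in compiled form; this text tells all that it offers. Calls block until the motion is done:
- arm.reach(position, orientation): joint-space move of the TCP to a pose.
- arm.movel(position, rate=0.15, orientation=None, force_limit=None): straight line of the TCP; orientation=None keeps the orientation; rate is the mean speed in m/s. With force_limit (N) it stops when the force on the tool has changed by that much, and returns True; else False.
- arm.move_j(angles): joint-space move.
- arm.move_gripper(opening, squeeze=None): finger opening in m; squeeze is the grip in N (None keeps the last); returns when the fingers have stopped.
- arm.wait(seconds).
- arm.solve_ik(position, orientation): joint angles nearest the present ones, or None.
- arm.read_state(): the state.
- arm.capture(name): name is "scene" or "top" or "wrist"; returns a dict with "image" (384x512x3 uint8, red, green, blue), "fx", "fy", "cx", "cy" (pixels), "world_from_camera" (4x4, takes a point from camera to world coordinates). Camera axes: x right, y down, z forward; pixel columns grow to the right and rows downward; lengths in m; the calibration is good to about 2 mm. A picture is of the moment at which its call begins. There is no depth.
A pose or a line that the arm cannot do raises arm.Unreachable and nothing moves.
- arm.finish_job(): hands the job in; it is judged then, once.
The state is a dict: "t": time; "qpos": joint angles; "joint_velocities": joint speeds; "effort": joint torques, N m; "tool_pos": TCP position; "tcp_rot": TCP orientation; "wrist_force": force on the tool from outside, world axes, zero at the start; "moment": the same for the moment, N m; "width": finger opening in m; "gripper_force": force on a finger pad.
Only numpy, scipy, OpenCV 4.12 (cv2) and the standard library are available. Lean on these libraries where they do the work, as an engineer would, in place of code of your own. Each camera call takes 0.05 s, during which the arm holds its last target. There are 200 camera calls.

### The job

Put every dabber on the table into the canister with its leather ball at the top: pinch it by the ball, slacken the grip so the handle swings down, grip it again and let it down inside. Then set the lid on the canister, turn it backward (counter-clockwise) until it drops a step into the thread, and screw it forward until it is fully home on the rim. Leave the paint jars and the paper cup alone.

Things in the scene. Friction and masses are not known exactly. Their poses are not given: they have to be found in the camera images.
- can_rim (a point): Centre of the mouth, level with the rim, of an open round aluminium canister, 96 mm across outside, 90 mm inside, fixed upright to a 150 mm square wooden board screwed to the table. Rim 192 mm above the table, inner floor 175 mm below the rim. z points up. A ball must come to rest with its centre at least 38 mm below the rim to leave room for the lid (one whose handle stands on the floor is 55 mm or more below).
- can_thread (a point): On the canister's axis, 15 mm below the rim, amid its outside right-hand thread: three equal ridges 120 degrees apart (108 mm over them), falling clockwise seen from above, 5 mm per radian, with a stop on top at the lower end. Lugs on the ridges turn counter-clockwise only: within 115 degrees they drop 9 mm off the ends and meet a wall. From there 60 degrees clockwise seats the lid, 90 makes it tight.
- lid_seat (a point): Centre of the inner face of the lid, which meets the rim when fully home (this point then meets can_rim). Round grey screw lid, 120 mm across, 30 mm high without its grip bar, 0.22 kg, lying right way up; its lower edge is 26 mm below this point. z points up. Set down with its lugs on the ridges, this point stays 7 to 16 mm above the rim; after the drop 6 to 7 mm.
- lid_plug (a point): On the lid's axis, 22 mm below lid_seat: lower end of a black tapered plug under the lid that enters the canister's mouth, 77 mm across here, 87 mm from 6 mm higher up. Inside the skirt are three small lugs 120 degrees apart, 5 mm thick, 17.5 mm below lid_seat, their tips 50 mm from the axis.
- lid_bar (a point): Centre of the straight grip bar across the lid's top: 84 mm long (along x of this point), 20 mm thick (along y), 24 mm high, its centre 16 mm above lid_seat and its upper edge 12 mm above this point. z points up.
- ball0 (a point): Centre of the brown leather ball (32 mm across) at one end of a dabber, 132 mm long, 0.19 kg; the rest is a square steel handle 14 mm thick, its tip 116 mm from here. It lies on the table, ball centre 16 mm up. Pinched firmly (60 N or more) it keeps its angle; when the fingers are eased open 1 to 2 mm, to some 10 N, the ball turns between the pads and the handle swings down. May be absent.
- tip0 (a point): Middle of the end face of the steel handle of dabber 0, 116 mm from ball0. Absent with it.
- ball1 (a point): Centre of the brown leather ball (32 mm across) at one end of a dabber, 132 mm long, 0.19 kg; the rest is a square steel handle 14 mm thick, its tip 116 mm from here. It lies on the table, ball centre 16 mm up. Pinched firmly (60 N or more) it keeps its angle; when the fingers are eased open 1 to 2 mm, to some 10 N, the ball turns between the pads and the handle swings down. May be absent.
- tip1 (a point): Middle of the end face of the steel handle of dabber 1, 116 mm from ball1. Absent with it.
- ball2 (a point): Centre of the brown leather ball (32 mm across) at one end of a dabber, 132 mm long, 0.19 kg; the rest is a square steel handle 14 mm thick, its tip 116 mm from here. It lies on the table, ball centre 16 mm up. Pinched firmly (60 N or more) it keeps its angle; when the fingers are eased open 1 to 2 mm, to some 10 N, the ball turns between the pads and the handle swings down. May be absent.
- tip2 (a point): Middle of the end face of the steel handle of dabber 2, 116 mm from ball2. Absent with it.
- ball3 (a point): Centre of the brown leather ball (32 mm across) at one end of a dabber, 132 mm long, 0.19 kg; the rest is a square steel handle 14 mm thick, its tip 116 mm from here. It lies on the table, ball centre 16 mm up. Pinched firmly (60 N or more) it keeps its angle; when the fingers are eased open 1 to 2 mm, to some 10 N, the ball turns between the pads and the handle swings down. May be absent.
- tip3 (a point): Middle of the end face of the steel handle of dabber 3, 116 mm from ball3. Absent with it.
- paint_jar_a: Closed white paint jar, 60 mm across, 85 mm high; origin under its centre. To be left alone.
- paint_jar_b: Closed yellow paint jar, 52 mm across, 75 mm high; origin under its centre. To be left alone.
- cup: Empty paper cup, 80 mm across, 100 mm high; origin under its centre. To be left alone.
Not all that is in view belongs to the job. What is meant by the part that bears lid_seat is not yellow, and is the smaller of those in its own colour.

How it is judged:
By the outcome, as a careful person would: the job done as asked, in the order asked, and still so for the second after the job is handed in, with the robot touching nothing.
Of dabber0, dabber1, dabber2, dabber3 only 3 to 4 are there at a start; the rules pass over those that are not, and their reading is None.
At some moment in a run one of dabber0, dabber1, dabber2, dabber3 may be knocked a few centimetres aside while the robot is not near it.
It also fails if it takes over 208 s, if anything falls off the work surface, if the arm or the gripper's body presses on something with over 40 N, if the wrist force passes 120 N, or if a joint passes its speed limit or range.

## Working session

There is one attempt and no reset: what is moved stays moved. The work goes in short steps, each a Python script; the robot and the scene stay as the last script left them, time stands still between calls to the robot, and variables do not carry over. Pictures are saved under pics/ and viewed, at most 18 in all, crops included, and the job is handed in when it is done.

```bash
mkdir -p pics; cat > h.py <<'E'
import numpy as np, cv2
from plant import arm
from scipy.spatial.transform import Rotation as R
def snap(n,f,crop=None,s=1):
    c=arm.capture(n); im=c["image"][:,:,::-1]
    cv2.imwrite(f"pics/raw_{f}.png",im)
    if crop: x0,y0,x1,y1=crop; im=im[y0:y1,x0:x1]
    if s!=1: im=cv2.resize(im,None,fx=s,fy=s,interpolation=cv2.INTER_CUBIC)
    cv2.imwrite(f"pics/{f}.png",im); return c
def pix(c,u,v,z):
    T=c["world_from_camera"]; d=T[:3,:3]@np.array([(u-c["cx"])/c["fx"],(v-c["cy"])/c["fy"],1]); o=T[:3,3]
    return o+d*(z-o[2])/d[2]
def proj(c,p):
    T=c["world_from_camera"]; q=T[:3,:3].T@(np.array(p)-T[:3,3]); return [c["cx"]+c["fx"]*q[0]/q[2],c["cy"]+c["fy"]*q[1]/q[2]]
def down(yaw):  # tool z down, tool y axis along direction yaw (world)
    y=np.array([np.cos(yaw),np.sin(yaw),0]); z=np.array([0,0,-1.]); x=np.cross(y,z)
    return R.from_matrix(np.c_[x,y,z]).as_quat()
E
python3 - <<'E'
from h import *
import pickle
for n in("scene","top"):
    c=snap(n,n+"0",None,1.5); pickle.dump(c,open(n+".pkl","wb")); print(n,c["fx"],c["world_from_camera"].round(3).tolist())
s=arm.read_state();print(s["tcp_rot"],s["t"],s["width"],down(0))
E
```

```text
scene 414.31164009372094 [[0.663, 0.494, -0.563, 1.327], [0.749, -0.439, 0.497, -0.629], [-0.002, -0.75, -0.661, 0.946], [0.0, 0.0, 0.0, 1.0]]
top 409.88346112563875 [[-0.013, -0.988, 0.153, 0.436], [-1.0, 0.016, 0.02, -0.035], [-0.022, -0.153, -0.988, 1.271], [0.0, 0.0, 0.0, 1.0]]
[ 1.61193687e-01  9.86922455e-01 -8.02250373e-04 -1.39032195e-04] 0.1 0.08556383693506953 [0.70710678 0.70710678 0.         0.        ]
```

View pics/top0.png

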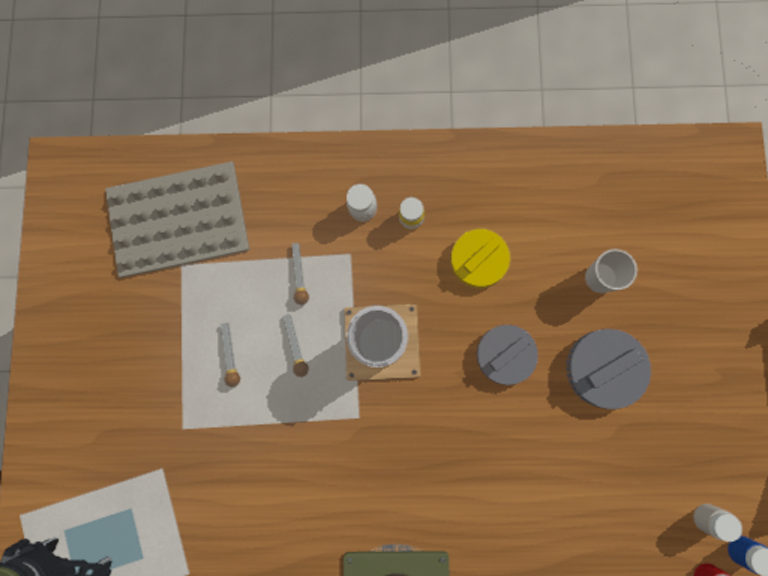

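View pics/scene0.png

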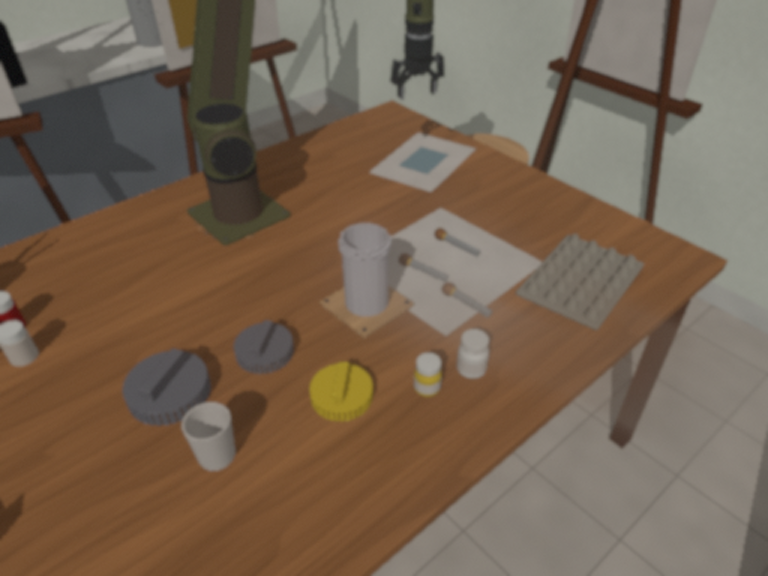

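Top view: three dabbers, balls at (302,296), (301,367), (232,378) with tips at (296,246), (287,318), (225,325). The canister rim is at (378,336). Lid candidates are small grey (507,355), large grey (609,369) and yellow (481,258), so I choose the small grey. I'll check it close up, along with a dark spot at scene (427,128).

```bash
python3 - <<'E'
from h import *
a=cv2.imread("pics/raw_top0.png"); b=cv2.imread("pics/raw_scene0.png")
L=cv2.resize(a[150:290,130:365],(800,477),interpolation=cv2.INTER_CUBIC)
cv2.imwrite("pics/c1.png",L)
L2=cv2.resize(a[150:290,290:450],None,fx=3,fy=3,interpolation=cv2.INTER_CUBIC)
L3=cv2.resize(b[60:140,230:330],(300,240)); o=np.zeros((600,480,3),np.uint8); o[:420]=L2; o=np.c_[o,np.zeros((600,310,3),np.uint8)]; o[:240,490:]=L3; cv2.imwrite("pics/c2.png",o)
E
```

```text
Traceback (most recent call last):
ValueError: all the input array dimensions except for the concatenation axis must match exactly, but along dimension 1, the array at index 0 has size 480 and the array at index 1 has size 310
```

View pics/c1.png

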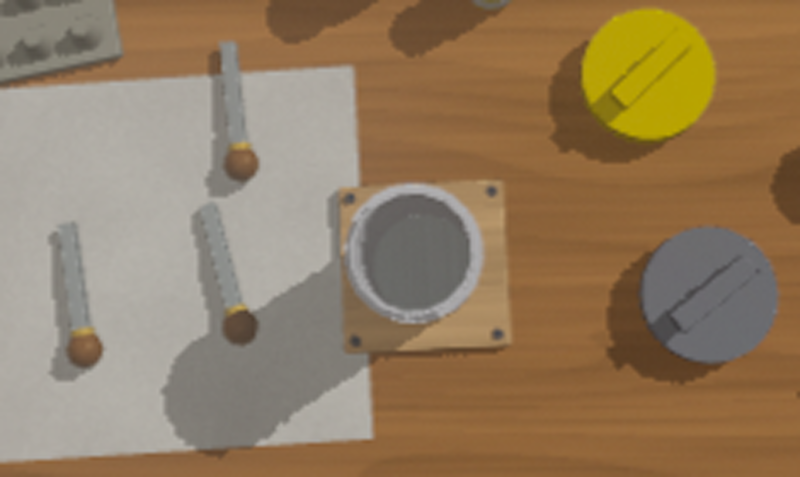

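```bash
python3 - <<'E'
from h import *
import pickle
c=pickle.load(open("top.pkl","rb"))
q=lambda u,v,z: pix(c,130+u/3.404,150+v/3.404,z)
for n,b,t in(("A",(241,161),(228,42)),("B",(239,325),(207,207)),("C",(84,348),(66,225))):
    B=q(*b,.018);T=q(*t,.016);d=T-B;print(n,B.round(4),T.round(4),np.hypot(*d[:2]).round(4),np.degrees(np.arctan2(d[1],d[0])).round(1))
print("can",q(414,253,.192).round(4), [q(u,v,.192).round(4).tolist() for u,v in((345,253),(484,253),(414,184),(414,323))])
print("lid",q(709,294,.030).round(4)); p1=q(679,326,.054);p2=q(751,262,.054);print("bar",((p1+p2)/2).round(4),np.linalg.norm(p1-p2),np.degrees(np.arctan2(*(p2-p1)[1::-1])))
ca=pickle.load(open("scene.pkl","rb"))
print(proj(ca,(0.2,0.55,0)),pix(ca,427/1.5,128/1.5,.016))
# dry IK
can=q(414,253,.192)
for yaw in np.radians(range(0,360,45)):
    print(np.degrees(yaw).round(), [None if (s:=arm.solve_ik([can[0],can[1],z],down(yaw))) is None else np.round(s,2).tolist() for z in(.25,.4)])
E
```

```text
A [0.605  0.1888 0.018 ] [0.7163 0.2024 0.016 ] 0.1121 7.0
B [0.4573 0.1889 0.018 ] [0.5637 0.2196 0.016 ] 0.1108 16.1
C [0.4387 0.3276 0.018 ] [0.5492 0.3478 0.016 ] 0.1123 10.3
can [0.5077 0.0226 0.192 ] [[0.5084, 0.0761, 0.192], [0.5069, -0.0315, 0.192], [0.5613, 0.0222, 0.192], [0.4541, 0.023, 0.192]]
lid [ 0.4787 -0.2285  0.03  ]
bar [ 0.4779 -0.2301  0.054 ] 0.08393947838077181 -49.879822201038905
[np.float64(289.7356730256935), np.float64(115.3131442796039)] [-0.00117179  0.7131337   0.016     ]
0.0 [[0.04, 0.23, -0.19, 1.15, 0.0, 1.62], [0.04, 0.21, 0.17, 1.53, 0.0, 1.62]]
45.0 [[0.04, 0.23, -0.19, 1.15, 0.0, 0.83], [0.04, 0.21, 0.17, 1.53, 0.0, 0.83]]
90.0 [[0.04, 0.23, -0.19, 1.15, 0.0, 0.04], [0.04, 0.21, 0.17, 1.53, 0.0, 0.04]]
135.0 [[0.04, 0.23, -0.19, 1.15, 0.0, -0.74], [0.04, 0.21, 0.17, 1.53, 0.0, -0.74]]
180.0 [[0.04, 0.23, -0.19, 1.15, 0.0, -1.53], [0.04, 0.21, 0.17, 1.53, 0.0, -1.53]]
225.0 [[0.04, 0.23, -0.19, 1.15, 0.0, -2.31], [0.04, 0.21, 0.17, 1.53, 0.0, -2.31]]
270.0 [[0.04, 0.23, -0.19, 1.15, 0.0, -3.1], [0.04, 0.21, 0.17, 1.53, 0.0, -3.1]]
315.0 [[0.04, 0.23, -0.19, 1.15, 0.0, 2.4], [0.04, 0.21, 0.17, 1.53, 0.0, 2.4]]
```

Crop shows the small grey lid (bar diagonal) next to the yellow one. It is clearly smaller than the large grey one. Now I move above dabber B and look from near, checking the suspect spot too.

```bash
python3 - <<'E'
from h import *
import pickle
arm.movel([0.167,0.498,0.3])
arm.reach([.4573,.1889,.20],down(np.radians(106)))
arm.move_gripper(.055)
w=snap("wrist","w1");pickle.dump(w,open("w.pkl","wb"));s=snap("scene","s1")
t=snap("top","t1")
wi=w["image"][:,:,::-1];si=cv2.resize(s["image"][60:140,230:330,::-1],(280,224),interpolation=cv2.INTER_CUBIC);ti=cv2.resize(t["image"][280:384,0:130,::-1],(280,224),interpolation=cv2.INTER_CUBIC)
cv2.imwrite("pics/v1.png",np.c_[np.r_[wi,np.zeros((64,512,3),np.uint8)],np.r_[si,ti]])
print(proj(w,(.4573,.1889,.016)),proj(w,(.5637,.2196,.016)),w["world_from_camera"].round(3).tolist(),arm.read_state()["t"],arm.read_state()["tool_pos"])
E
```

```text
Traceback (most recent call last):
ValueError: all the input array dimensions except for the concatenation axis must match exactly, but along dimension 1, the array at index 0 has size 512 and the array at index 1 has size 280
```

```bash
python3 - <<'E'
from h import *
import pickle
w=pickle.load(open("w.pkl","rb"));si=cv2.imread("pics/raw_s1.png");ti=cv2.imread("pics/raw_t1.png")
f=lambda x:cv2.resize(x,(280,224),interpolation=cv2.INTER_CUBIC)
cv2.imwrite("pics/v1.png",np.hstack([np.vstack([w["image"][:,:,::-1],np.zeros((64,512,3),np.uint8)]),np.vstack([f(si[60:140,230:330]),f(ti[280:384,0:130])])]))
print(proj(w,(.4573,.1889,.016)),proj(w,(.5637,.2196,.016)),w["world_from_camera"].round(3).tolist(),arm.read_state()["t"],arm.read_state()["tool_pos"])
E
```

```text
[np.float64(253.30622342925906), np.float64(174.74197505358256)] [np.float64(253.35715554316408), np.float64(269.0524976474369)] [[-0.276, 0.915, 0.296, 0.381], [0.961, 0.263, 0.084, 0.167], [-0.001, 0.307, -0.952, 0.318], [0.0, 0.0, 0.0, 1.0]] 2.7 [0.45728135 0.18899945 0.20003692]
```

View pics/v1.png

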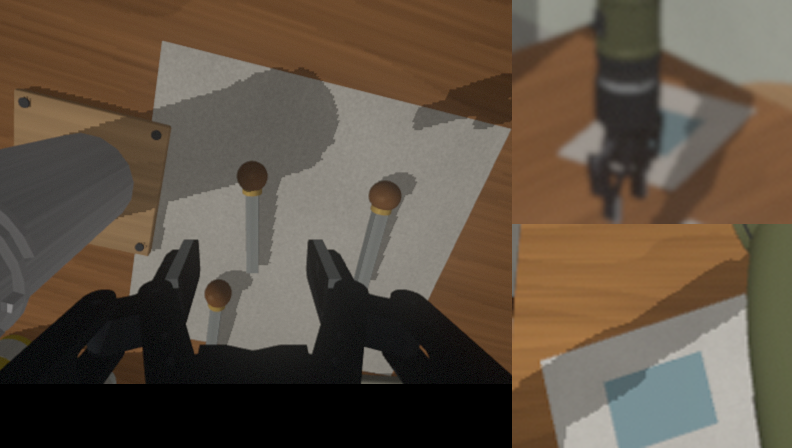

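Wrist view: ball B is at (252,176), predicted (253,175), with its handle straight toward the bottom, so the calibration agrees. The dark spot was the gripper's shadow, so there are three dabbers. Picking B.

```bash
cat >> h.py <<'E'
def st(): 
    s=arm.read_state(); return dict(t=round(s["t"],1),p=np.round(s["tool_pos"],4).tolist(),w=round(s["width"],4),g=np.round(s["gripper_force"],1),f=np.round(s["wrist_force"],1).tolist())
def pick(x,y,yaw,zt=.030):
    q=down(yaw)
    arm.movel([x,y,.075],.2,q)
    hit=arm.movel([x,y,zt],.08,force_limit=15); print("hit",hit,st())
    arm.move_gripper(.0,80); print("grip",st())
    arm.movel([x,y,.19],.12); print("up",st())
def swing():
    w=arm.read_state()["width"]
    for i in range(1,12):
        arm.move_gripper(w+.0002*i); g=arm.read_state()["gripper_force"]
        if np.max(g)<13: break
    print("eased",i,st()); arm.wait(1.0); 
E
python3 - <<'E'
from h import *
import pickle
w=pickle.load(open("w.pkl","rb"));p=pix(w,252,176,.016);print(p)
pick(p[0],p[1],np.radians(106)); swing(); print(st())
snap("wrist","w2"); snap("scene","s2")
a=cv2.imread("pics/raw_w2.png");b=cv2.imread("pics/raw_s2.png")[80:280,180:380]
cv2.imwrite("pics/v2.png",np.hstack([cv2.resize(a,(400,300)),cv2.resize(b,(300,300))]))
E
```

```text
[0.45895236 0.18797977 0.016     ]
hit False {'t': 4.2, 'p': [0.4593, 0.1881, 0.0304], 'w': 0.0549, 'g': np.float64(0.0), 'f': [0.0, -0.1, 0.4]}
grip {'t': 4.5, 'p': [0.4596, 0.188, 0.031], 'w': 0.0281, 'g': np.float64(78.5), 'f': [-1.3, -1.3, 6.6]}
up {'t': 6.0, 'p': [0.4584, 0.1877, 0.1892], 'w': 0.0288, 'g': np.float64(79.0), 'f': [-0.4, -0.1, -2.1]}
eased 10 {'t': 8.2, 'p': [0.459, 0.188, 0.19], 'w': 0.031, 'g': np.float64(11.1), 'f': [0.4, 0.1, -1.3]}
{'t': 9.2, 'p': [0.4589, 0.188, 0.19], 'w': 0.0307, 'g': np.float64(11.1), 'f': [0.5, -0.0, -1.2]}
```

View pics/v2.png

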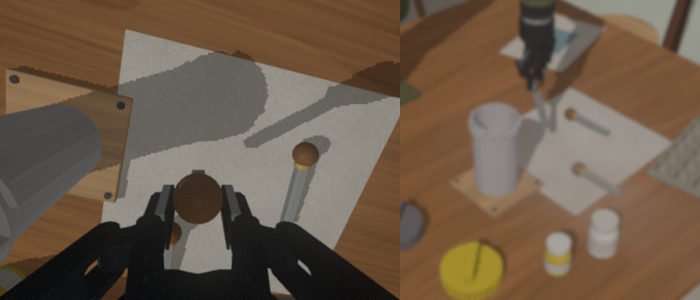

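```bash
python3 - <<'E'
from h import *
w=arm.read_state()["width"]
c=snap("scene","s3"); 
for a in range(0,60,10):
    r=np.radians(a);print(a,np.round(proj(c,(.459+.116*np.sin(r)*np.cos(.281),.188+.116*np.sin(r)*np.sin(.281),.175-.116*np.cos(r))),0))
print(proj(c,(.459,.188,.175)))
arm.move_gripper(.0315); arm.wait(1.); print(st())
arm.move_gripper(.0,80); print(st())
snap("scene","s4")
cv2.imwrite("pics/v3.png",np.hstack([cv2.resize(cv2.imread(f"pics/raw_{n}.png")[110:190,240:320],(400,400),interpolation=cv2.INTER_CUBIC) for n in("s3","s4")]))
E
```

```text
0 [269. 163.]
10 [274. 164.]
20 [279. 165.]
30 [284. 165.]
40 [288. 164.]
50 [292. 162.]
[np.float64(269.97249821951783), np.float64(135.53004034631903)]
{'t': 10.6, 'p': [0.4589, 0.188, 0.19], 'w': 0.0312, 'g': np.float64(2.7), 'f': [0.1, 0.2, -2.0]}
{'t': 10.8, 'p': [0.459, 0.188, 0.19], 'w': 0.0279, 'g': np.float64(79.0), 'f': [0.1, -1.1, -1.3]}
```

View pics/v3.png

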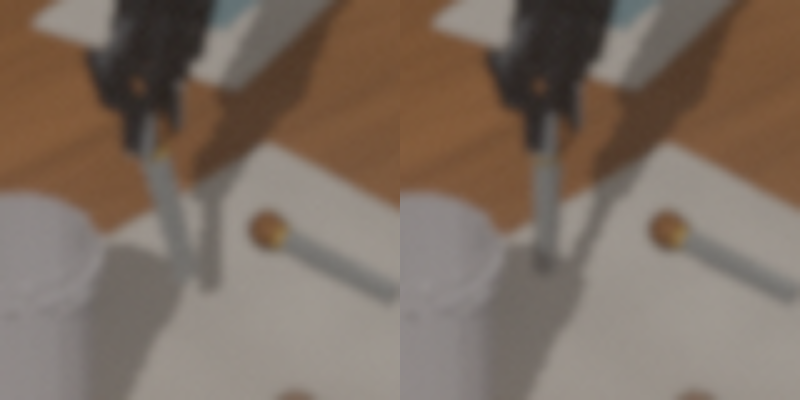

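Left: before, about 20° short. Right: after easing further, the handle hangs vertical (tip at x≈269, as predicted). Now inserting it on the +x side.

```bash
cat >> h.py <<'E'
CAN=np.array([.5077,.0226])
def insert(dx,dy,yaw,zlow=.149,rel=.038):
    q=down(yaw); p=arm.read_state()["tool_pos"]; x,y=CAN+[dx,dy]
    arm.movel([p[0],p[1],.37],.25); arm.movel([x,y,.37],.2,q)
    arm.movel([x,y,.20],.15,force_limit=12); print("mid",st())
    h=arm.movel([x,y,zlow],.05,force_limit=10); print("low",h,st())
    arm.move_gripper(rel); arm.wait(.3); print("rel",st())
    h=arm.movel([x,y,.26],.12,force_limit=15); print("out",h,st())
E
python3 - <<'E'
from h import *
insert(.015,0,np.pi/2)
arm.movel([*CAN+[0,.0],.38],.25)
snap("wrist","w4"); arm.movel([.62,.19,.30],.3); t=snap("top","t4")
cv2.imwrite("pics/v4.png",np.hstack([cv2.resize(cv2.imread("pics/raw_w4.png"),(400,300)),cv2.resize(cv2.imread("pics/raw_t4.png")[150:280,130:303],(400,300),interpolation=cv2.INTER_CUBIC)]))
E
```

```text
mid {'t': 14.0, 'p': [0.5234, 0.0228, 0.2009], 'w': 0.0278, 'g': np.float64(79.0), 'f': [-0.1, 0.5, -1.9]}
low True {'t': 14.7, 'p': [0.5225, 0.0224, 0.1715], 'w': 0.028, 'g': np.float64(81.3), 'f': [-1.4, 0.3, 5.3]}
rel {'t': 15.2, 'p': [0.5221, 0.0239, 0.1721], 'w': 0.038, 'g': np.float64(7.6), 'f': [-2.3, 4.2, 8.2]}
out False {'t': 16.1, 'p': [0.5222, 0.0225, 0.2591], 'w': 0.0378, 'g': np.float64(0.0), 'f': [-0.9, 0.5, -0.1]}
```

View pics/v4.png

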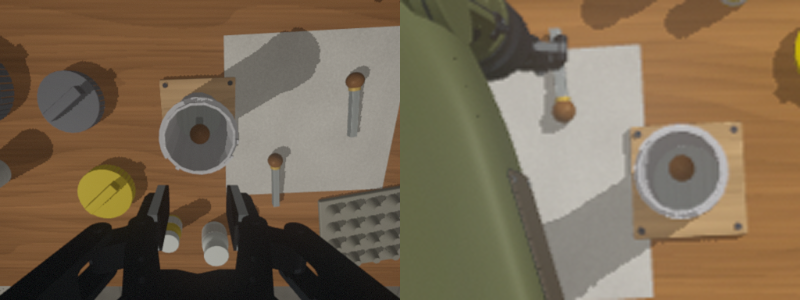

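```bash
python3 - <<'E'
from h import *
c=snap("top","t5")
for z in(.04,.133): print(z,pix(c,251.5,222.4,z)[:2]-CAN)
cv2.imwrite("pics/v5.png",np.hstack([cv2.resize(cv2.imread("pics/raw_w4.png")[110:230,195:315],(400,400),interpolation=cv2.INTER_CUBIC),cv2.resize(cv2.imread("pics/raw_t5.png")[200:250,227:277],(400,400),interpolation=cv2.INTER_CUBIC)]))
print(c["world_from_camera"][:3,3])
E
```

```text
0.04 [0.01585852 0.00848484]
0.133 [0.00923643 0.00346622]
[ 0.43587331 -0.03536826  1.27144332]
```

View pics/v5.png

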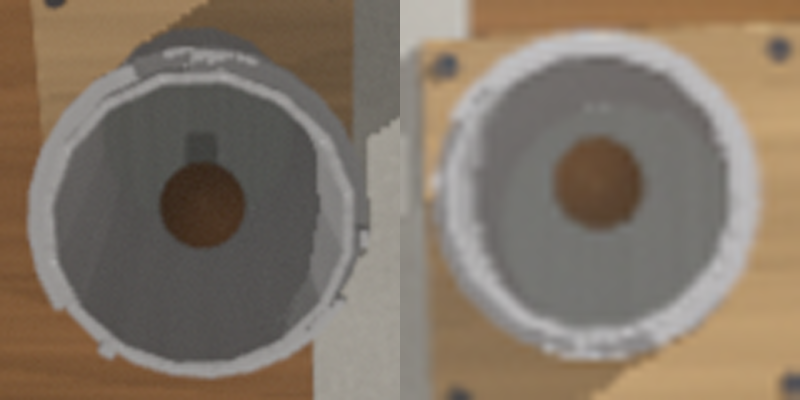

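The dabber stands upright inside, ball near (+10,+4) from the axis. I'll nudge it outward to the wall with closed fingers, then look at A from close.

```bash
cat >> h.py <<'E'
def find(x,y,name,z=.018):
    c=arm.capture("wrist"); im=c["image"][:,:,::-1].copy(); cv2.imwrite(f"pics/raw_{name}.png",im)
    u,v=proj(c,(x,y,z)); hsv=cv2.cvtColor(im,cv2.COLOR_BGR2HSV)
    m=((hsv[...,1]>100)&(hsv[...,0]<18)).astype(np.uint8); k=np.zeros_like(m); cv2.circle(k,(int(u),int(v)),45,1,-1)
    n,l,s,ce=cv2.connectedComponentsWithStats(m*k)
    print("pred",round(u),round(v),[(s[i,4],ce[i].round(1).tolist(),pix(c,*ce[i],z).round(4).tolist()) for i in range(1,n) if s[i,4]>60]); return c
E
python3 - <<'E'
from h import *
x,y=CAN
arm.movel([*CAN,.30],.25,down(np.pi/2)) if False else None
arm.movel([x-.012,y+.003,.30],.3,down(np.pi/2)); arm.move_gripper(0,30)
print(arm.movel([x-.014,y+.003,.158],.12,force_limit=12),st())
print(arm.movel([x+.001,y+.003,.158],.03,force_limit=12),st())
arm.movel([x-.012,y+.003,.158],.1); arm.movel([x-.012,y+.003,.33],.25)
snap("wrist","w6"); arm.move_gripper(.055)
arm.movel([.605,.1888,.20],.3,down(np.radians(97)))
find(.605,.1888,"w7")
cv2.imwrite("pics/v6.png",np.hstack([cv2.resize(cv2.imread("pics/raw_w6.png"),(400,300)),cv2.resize(cv2.imread("pics/raw_w7.png"),(400,300))]))
print(st())
E
```

```text
True {'t': 20.1, 'p': [0.4962, 0.0244, 0.1622], 'w': -0.0002, 'g': np.float64(0.0), 'f': [2.6, -0.6, 0.6]}
False {'t': 20.8, 'p': [0.5085, 0.0257, 0.1577], 'w': -0.0001, 'g': np.float64(0.0), 'f': [0.1, -0.6, 0.3]}
pred 254 175 [(np.int32(598), [253.2, 176.8], [0.6068, 0.1879, 0.018])]
{'t': 23.5, 'p': [0.6049, 0.1879, 0.2014], 'w': 0.0551, 'g': np.float64(0.0), 'f': [0.6, -0.0, 1.3]}
```

View pics/v6.png

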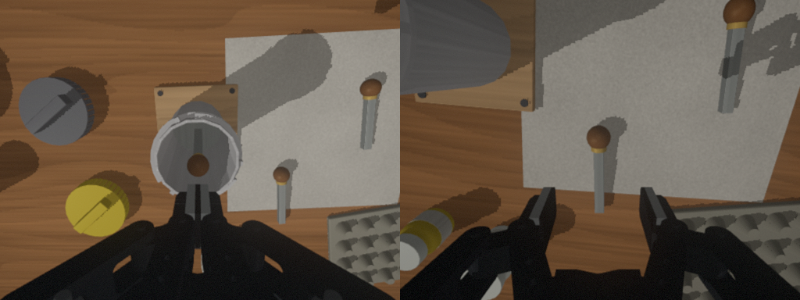

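Left: the first dabber leans to the +x wall. Right: A's ball is at (599,137) and aligned. Picking A.

```bash
cat >> h.py <<'E'
def swing():
    for w in(.0295,.0305,.0309,.0312,.0314,.0316):
        arm.move_gripper(w); g=np.max(arm.read_state()["gripper_force"])
        if g<4: break
    arm.wait(1.2); print("eased",w,st()); arm.move_gripper(0,80); print("regrip",st())
E
python3 - <<'E'
from h import *
pick(.6065,.188,np.radians(97)); swing()
c=snap("scene","s8"); p=arm.read_state()["tool_pos"]; print(proj(c,(p[0],p[1],p[2]-.015)),proj(c,(p[0],p[1],p[2]-.131)))
u,v=map(int,proj(c,(p[0],p[1],p[2]-.08)))
cv2.imwrite("pics/v7.png",cv2.resize(c["image"][v-40:v+40,u-40:u+40,::-1],(320,320),interpolation=cv2.INTER_CUBIC)); print(u,v)
E
```

```text
hit False {'t': 25.0, 'p': [0.6067, 0.1881, 0.0301], 'w': 0.055, 'g': np.float64(0.0), 'f': [0.1, 0.7, 0.1]}
grip {'t': 25.3, 'p': [0.6072, 0.1882, 0.0311], 'w': 0.0281, 'g': np.float64(78.7), 'f': [-1.3, 0.7, 5.7]}
up {'t': 26.8, 'p': [0.6059, 0.1878, 0.189], 'w': 0.028, 'g': np.float64(78.9), 'f': [-0.4, -0.3, -1.6]}
eased 0.0314 {'t': 29.1, 'p': [0.6065, 0.188, 0.19], 'w': 0.0318, 'g': np.float64(3.6), 'f': [-0.4, 0.5, -2.0]}
regrip {'t': 29.3, 'p': [0.6065, 0.188, 0.19], 'w': 0.0276, 'g': np.float64(79.0), 'f': [-0.1, -0.1, -1.6]}
[np.float64(301.3277100098755), np.float64(154.51746586217197)] [np.float64(299.05996991349144), np.float64(182.6585209854283)]
300 170
```

View pics/v7.png

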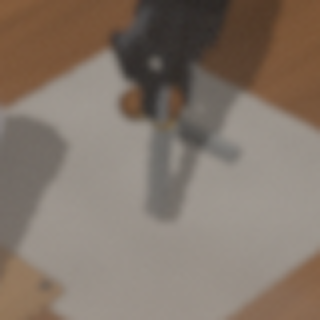

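A hangs vertical (tip ≈(300.7,184), expected (299,183)). Inserting on the −x side, then looking at C.

```bash
python3 - <<'E'
from h import *
insert(-.014,0,np.pi/2,zlow=.165,rel=.037)
x,y=CAN
arm.movel([x-.012,y,.33],.25); snap("wrist","w8")
arm.move_gripper(.055)
arm.movel([.4387,.3276,.20],.3,down(np.radians(100)))
find(.4387,.3276,"w9")
cv2.imwrite("pics/v8.png",np.hstack([cv2.resize(cv2.imread("pics/raw_w8.png"),(400,300)),cv2.resize(cv2.imread("pics/raw_w9.png"),(400,300))]))
E
```

```text
mid {'t': 32.7, 'p': [0.4945, 0.0227, 0.2008], 'w': 0.0282, 'g': np.float64(79.0), 'f': [-1.3, -0.3, -1.2]}
low True {'t': 33.2, 'p': [0.4943, 0.0226, 0.1724], 'w': 0.028, 'g': np.float64(83.3), 'f': [0.2, 1.5, 6.0]}
rel {'t': 33.8, 'p': [0.4954, 0.0237, 0.1734], 'w': 0.0368, 'g': np.float64(6.7), 'f': [1.6, 3.9, 6.1]}
out False {'t': 34.7, 'p': [0.4931, 0.0225, 0.259], 'w': 0.037, 'g': np.float64(0.0), 'f': [0.5, 0.1, 0.2]}
pred 255 175 [(np.int32(609), [253.0, 177.3], [0.4416, 0.3265, 0.018])]
```

View pics/v8.png

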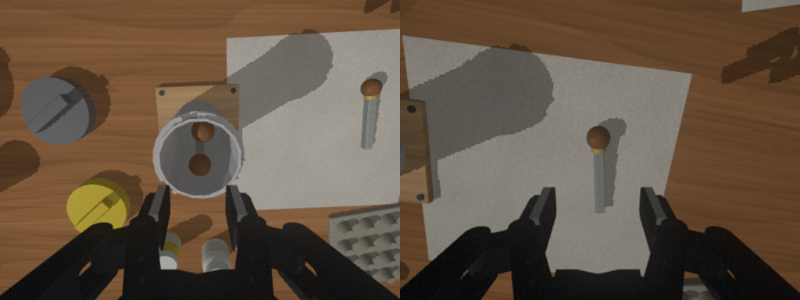

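```bash
python3 - <<'E'
from h import *
pick(.4412,.3266,np.radians(100)); swing()
c=snap("scene","s10"); p=arm.read_state()["tool_pos"]; print(proj(c,(p[0],p[1],p[2]-.131)))
u,v=map(int,proj(c,(p[0],p[1],p[2]-.08)))
cv2.imwrite("pics/v9a.png",cv2.resize(c["image"][v-40:v+40,u-40:u+40,::-1],(320,320),interpolation=cv2.INTER_CUBIC))
insert(0,-.018,0,zlow=.178,rel=.036)
x,y=CAN
arm.movel([x-.012,y,.33],.25,down(np.pi/2)); snap("wrist","w10")
o=cv2.imread("pics/raw_w10.png")
cv2.imwrite("pics/v9.png",np.hstack([cv2.resize(o[130:266,195:321],(320,320)),cv2.imread("pics/v9a.png")])); print(u,v,st())
E
```

```text
hit False {'t': 38.3, 'p': [0.4415, 0.3268, 0.0303], 'w': 0.0546, 'g': np.float64(0.0), 'f': [0.4, 0.2, -0.1]}
grip {'t': 38.6, 'p': [0.4417, 0.327, 0.031], 'w': 0.0281, 'g': np.float64(78.5), 'f': [-1.4, 0.0, 5.6]}
up {'t': 40.1, 'p': [0.4407, 0.3262, 0.1891], 'w': 0.0281, 'g': np.float64(78.9), 'f': [0.6, -1.1, -1.7]}
eased 0.0314 {'t': 42.4, 'p': [0.4412, 0.3266, 0.19], 'w': 0.0316, 'g': np.float64(3.6), 'f': [-0.3, -0.6, -1.9]}
regrip {'t': 42.6, 'p': [0.4412, 0.3266, 0.19], 'w': 0.0277, 'g': np.float64(79.0), 'f': [0.6, -0.2, -2.1]}
[np.float64(293.36169130147624), np.float64(146.29263265414735)]
mid {'t': 46.7, 'p': [0.5084, 0.0047, 0.2009], 'w': 0.0282, 'g': np.float64(79.1), 'f': [0.5, -0.2, -1.6]}
low False {'t': 47.3, 'p': [0.5075, 0.0046, 0.1777], 'w': 0.0278, 'g': np.float64(79.1), 'f': [-0.4, -0.2, -1.1]}
rel {'t': 47.9, 'p': [0.5078, 0.0046, 0.1782], 'w': 0.036, 'g': np.float64(0.0), 'f': [0.6, 0.1, 0.3]}
out False {'t': 48.7, 'p': [0.5073, 0.0046, 0.2594], 'w': 0.0362, 'g': np.float64(0.0), 'f': [0.2, -0.0, -1.6]}
294 134 {'t': 50.5, 'p': [0.4956, 0.0225, 0.3297], 'w': 0.0355, 'g': np.float64(0.0), 'f': [1.3, 0.4, 0.6]}
```

View pics/v9.png

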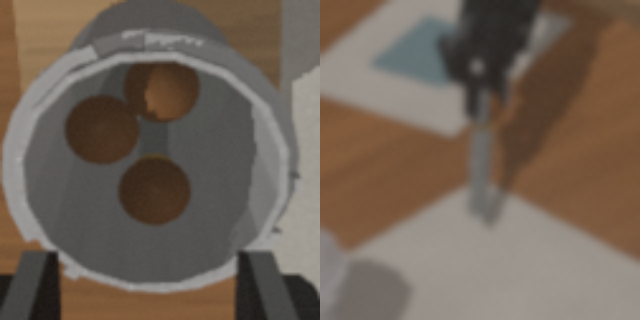

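All three balls sit deep in the canister. The right half shows C hung vertical before insertion. Now I look at the lid from near.

```bash
python3 - <<'E'
from h import *
import pickle
x,y=CAN
arm.move_gripper(.05)
arm.movel([.478,-.229,.25],.3,down(np.radians(40)))
c=snap("wrist","w11",None,1.5); pickle.dump(c,open("wl.pkl","wb"))
print(proj(c,(.478,-.2295,.054)),proj(c,(.4787,-.2285,.03)),st())
E
```

```text
[np.float64(252.495184247374), np.float64(171.744720773473)] [np.float64(253.5532728555603), np.float64(166.31070138877942)] {'t': 51.8, 'p': [0.4783, -0.2279, 0.2506], 'w': 0.0502, 'g': np.float64(0.0), 'f': [-0.3, -0.0, -0.1]}
```

View pics/w11.png

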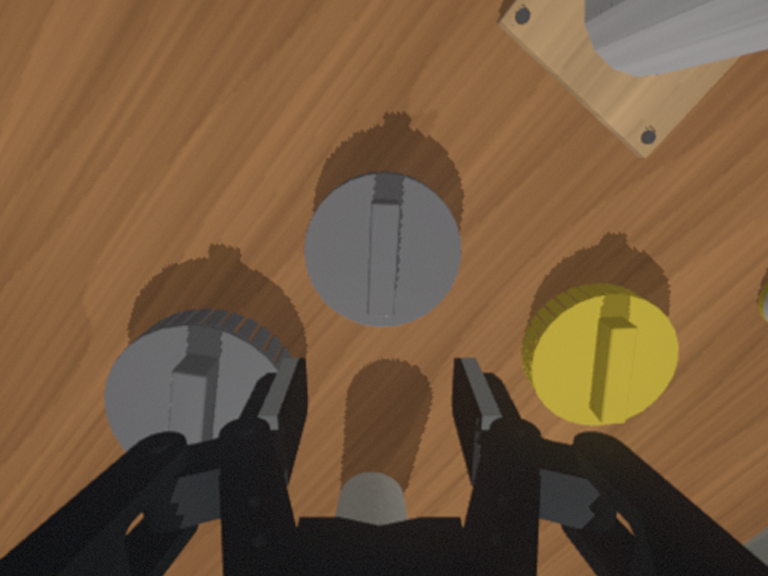

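The lid disc is at (383,249), with the bar top running from (386,203) to (382,317). That agrees with the estimate to 2 mm, so I grasp it.

```bash
python3 - <<'E'
from h import *
import pickle
c=pickle.load(open("wl.pkl","rb"))
d=pix(c,383/1.5,249/1.5,.03);a=pix(c,386/1.5,203/1.5,.054);b=pix(c,382/1.5,317/1.5,.054)
ang=np.degrees(np.arctan2(*(b-a)[1::-1])); print(d,(a+b)/2,ang,np.linalg.norm(a-b))
m=(d+(a+b)/2)/2; print(m)
yaw=40+((ang+50+90)%180-90)*.7
arm.movel([m[0],m[1],.12],.2,down(np.radians(yaw)))
print(arm.movel([m[0],m[1],.060],.06,force_limit=15),st())
arm.move_gripper(0,120); print(st()); s=arm.read_state(); print(s["tcp_rot"],yaw)
arm.movel([m[0],m[1],.14],.1); print(st())
c=snap("wrist","w12",None,1.0)
snap("scene","s12")
o=cv2.imread("pics/raw_s12.png")[120:320,100:300]
cv2.imwrite("pics/v11.png",np.hstack([cv2.resize(cv2.imread("pics/raw_w12.png"),(480,360)),cv2.resize(o,(320,360))]))
E
```

```text
[ 0.48001775 -0.2269176   0.03      ] [ 0.48301198 -0.22973192  0.054     ] -51.679731506406135 0.0837050460753173
[ 0.48151486 -0.22832476  0.042     ]
False {'t': 53.8, 'p': [0.4819, -0.2285, 0.0603], 'w': 0.0498, 'g': np.float64(0.0), 'f': [0.2, 0.6, 0.4]}
{'t': 54.2, 'p': [0.4819, -0.2285, 0.0609], 'w': 0.017, 'g': np.float64(118.0), 'f': [-1.3, 0.4, 6.2]}
[ 4.31963370e-01  9.01890918e-01 -3.17724418e-05  6.46709189e-04] 38.8241879455157
{'t': 55.1, 'p': [0.4809, -0.2281, 0.1393], 'w': 0.0174, 'g': np.float64(117.3), 'f': [-0.5, 0.2, -1.5]}
```

View pics/v11.png

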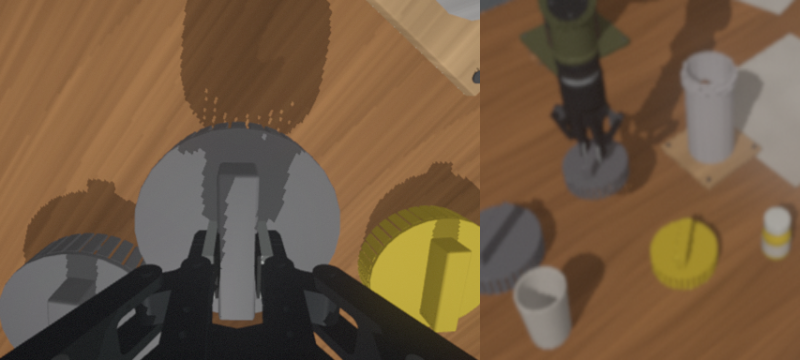

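```bash
python3 - <<'E'
from h import *
c=arm.capture("wrist"); s=arm.read_state(); p=np.array(s["tool_pos"]); M=R.from_quat(s["tcp_rot"]).as_matrix(); k=512/480
z=p[2]-.0065
a=pix(c,238*k,177*k,z);b=pix(c,238*k,320*k,z)
print("bar len",np.linalg.norm(a-b),"centre rel tool",M.T@((a+b)/2-p))
im=cv2.cvtColor(c["image"][:,:,::-1],cv2.COLOR_BGR2HSV); m=((im[...,1]<50)&(im[...,2]>60)).astype(np.uint8)
# disc edges along rows above the fingers
zt=p[2]-.0345+.004; pts=[]
for v in range(150,235,6):
    xs=np.where(m[v,100:400])[0]+100
    if len(xs)>20: pts+= [pix(c,xs[0],v,zt),pix(c,xs[-1],v,zt)]
pts=np.array(pts); L=(M.T@(pts-p).T).T[:,:2]
A=np.c_[2*L,np.ones(len(L))]; 
for _ in range(4):
    q=np.linalg.lstsq(A,(L**2).sum(1),rcond=None)[0]; r=np.sqrt(q[2]+q[0]**2+q[1]**2); e=abs(np.hypot(*(L-q[:2]).T)-r); ok=e<max(.002,np.median(e)*2); L=L[ok];A=A[ok]
print("disc",q[:2],r,len(L)); print(proj(c,p+M@np.array([0,0,0.0305])))
E
```

```text
bar len 0.08168727110551449 centre rel tool [-1.28898543e-03 -9.00643445e-05  6.49806777e-03]
disc [ 0.00035421 -0.00072685] 0.05859824370832205 30
[np.float64(253.92366857855293), np.float64(245.05272904143578)]
```

Lid centre is within about 1 mm of the TCP. Carrying it over and setting it down on the ridges.

```bash
python3 - <<'E'
from h import *
x,y=CAN; q=down(np.radians(38.8))
p=arm.read_state()["tool_pos"]
arm.movel([p[0],p[1],.33],.25); arm.movel([x,y,.33],.2,q); arm.movel([x,y,.27],.12); print(st())
h=arm.movel([x,y,.230],.03,force_limit=10); arm.wait(.2); print(h,st(),np.round(arm.read_state()["moment"],2))
c=snap("scene","s13"); u,v=map(int,proj(c,(x,y,.2)))
snap("wrist","w13")
cv2.imwrite("pics/v12.png",np.hstack([cv2.resize(c["image"][v-45:v+45,u-60:u+60,::-1],(480,360),interpolation=cv2.INTER_CUBIC),cv2.resize(cv2.imread("pics/raw_w13.png")[80:384,120:400],(320,360))]))
E
```

```text
{'t': 58.2, 'p': [0.5079, 0.0222, 0.2705], 'w': 0.017, 'g': np.float64(117.4), 'f': [0.1, 0.1, -1.2]}
True {'t': 59.5, 'p': [0.5097, 0.0233, 0.2375], 'w': 0.0174, 'g': np.float64(118.7), 'f': [-0.5, -0.2, 5.2]} [ 0.02  0.19 -0.03]
```

View pics/v12.png

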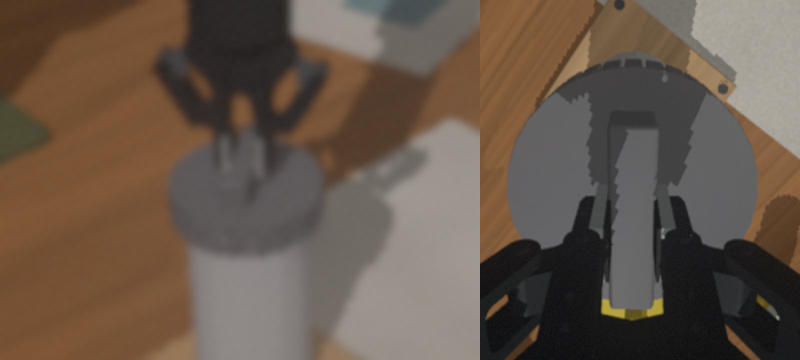

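Lid sits level at TCP z .2375 (lid_seat about 11 mm above the rim), lugs on the ridges. Now stepping it counter-clockwise.

```bash
cat > turn.py <<'E'
from h import *
p=arm.read_state()["tool_pos"]; x,y=p[0],p[1]; z=p[2]; yaw=38.8; zs=z
while yaw<38.8+120:
    yaw+=6
    b=arm.movel([x,y,z+.0012],.004,down(np.radians(yaw)),force_limit=40)
    m1=arm.read_state()["moment"][2]
    h=arm.movel([x,y,z-.013],.03,force_limit=8)
    p=arm.read_state()["tool_pos"]; dz=p[2]-z; z=p[2]; s=st()
    print(round(yaw,1),b,h,p.round(4),s["f"],round(m1,2),s["t"])
    if b or dz<-.005: break
E
python3 turn.py
```

```text
44.8 False True [0.51   0.0237 0.2382] [0.3, 0.3, 3.9] -0.04 60.4
50.8 False True [0.5098 0.0237 0.2387] [-0.0, -0.6, 4.3] -0.04 61.2
56.8 False True [0.5096 0.0233 0.2392] [-0.5, -1.3, 3.7] 0.07 62.1
62.8 False True [0.5096 0.0234 0.2398] [-0.2, 0.1, 3.4] -0.01 63.0
68.8 False True [0.5098 0.0235 0.2403] [-0.1, -1.0, 3.6] -0.04 63.8
74.8 False True [0.5097 0.0234 0.2409] [-0.0, -0.4, 4.2] 0.02 64.7
80.8 False True [0.5094 0.0231 0.2414] [-0.5, -1.5, 4.2] -0.02 65.5
86.8 False True [0.5096 0.0233 0.2419] [-0.9, -1.0, 4.4] 0.02 66.4
92.8 False True [0.5095 0.0235 0.242 ] [-1.0, -0.5, 4.0] 0.04 67.3
98.8 False True [0.5097 0.0232 0.2325] [-0.8, -0.1, 5.2] -0.02 68.4
```

It dropped 9.5 mm. Now screwing clockwise, following the pitch.

```bash
cat > screw.py <<'E'
from h import *
p=arm.read_state()["tool_pos"]; x,y,z=p; yaw=98.8; tot=0
while tot<100:
    tot+=5
    f=arm.read_state()["wrist_force"][2]
    if f>12: dz=0
    elif f<-8: dz=-.0009
    else: dz=-.00044
    if z+dz<.2258: dz=0
    z+=dz
    b=arm.movel([x,y,z],.0012 if dz else .001,down(np.radians(yaw-tot)),force_limit=35)
    s=arm.read_state(); Y=R.from_quat(s["tcp_rot"]).as_matrix()[:,1]
    print(tot,b,round(np.degrees(np.arctan2(Y[1],Y[0])),1),s["tool_pos"].round(4),s["wrist_force"].round(1),s["moment"].round(2),round(s["t"],1))
    if b or abs(s["moment"][2])>4: break
E
python3 screw.py
```

```text
5 False 93.8 [0.5099 0.0232 0.2322] [0.2 0.5 1.1] [ 0.08 -0.13 -0.06] 68.8
10 False 88.9 [0.5099 0.0232 0.2317] [0.6 1.  2.2] [ 0.03 -0.12 -0.11] 69.1
15 False 83.9 [0.5099 0.0231 0.2313] [ 0.9 -0.8  1.5] [-0.08 -0.13 -0.15] 69.4
20 False 78.9 [0.5098 0.0231 0.2308] [-0.2 -0.4  1.9] [ 0.03 -0.08 -0.07] 69.7
25 False 73.9 [0.5099 0.0233 0.2304] [0.1 0.7 1.3] [ 0.18 -0.21 -0.13] 70.0
30 False 69.0 [0.51   0.0234 0.23  ] [1.1 1.  0.7] [ 0.3  -0.34 -0.12] 70.3
35 False 64.0 [0.5098 0.0233 0.2295] [1.6 1.3 1.7] [ 0.28 -0.34 -0.15] 70.6
40 False 58.9 [0.5095 0.023  0.2291] [0.5 0.1 2.6] [ 0.08 -0.19 -0.13] 70.9
45 False 53.9 [0.5099 0.0233 0.2286] [2.2 0.7 1. ] [ 0.22 -0.42 -0.09] 71.2
50 False 49.0 [0.5101 0.0235 0.2282] [2.6 2.4 1.3] [ 0.47 -0.61 -0.09] 71.5
55 False 44.0 [0.51   0.0235 0.2278] [4.  2.8 0.5] [ 0.56 -0.79 -0.09] 71.8
60 False 38.9 [0.5098 0.0233 0.2273] [3.5 1.7 1. ] [ 0.49 -0.73 -0.15] 72.1
65 False 34.0 [0.51   0.0233 0.2269] [3.5 2.5 0.2] [ 0.34 -0.89 -0.01] 72.4
70 False 28.9 [0.5105 0.0233 0.2269] [5.  2.4 2.4] [ 0.4  -0.93  0.12] 72.7
75 False 23.9 [0.5107 0.0234 0.2269] [4.1 3.  4.5] [ 0.44 -0.82  0.02] 73.0
80 False 19.0 [0.5105 0.0233 0.2268] [3.7 2.  5.8] [ 0.44 -0.72 -0.04] 73.2
85 False 14.0 [0.5101 0.0231 0.2268] [2.9 2.  6.1] [ 0.32 -0.64 -0.22] 73.5
90 False 9.0 [0.5104 0.0235 0.2268] [4.2 2.8 6.4] [ 0.43 -0.7  -0.14] 73.7
95 False 4.1 [0.5104 0.0239 0.2268] [4.6 2.9 5.3] [ 0.65 -0.75  0.2 ] 74.0
100 False -0.8 [0.5103 0.0243 0.2268] [3.8 4.  5.1] [ 0.85 -0.68  0.69] 74.2
```

Seated from about 65° (z stays at .2268). Turning on until the torque rises.

```bash
python3 - <<'E'
from h import *
p=arm.read_state()["tool_pos"]; x,y,z=p; yaw=-.8
for k in range(1,15):
    b=arm.movel([x,y,z],.001,down(np.radians(yaw-3*k)),force_limit=35)
    s=arm.read_state(); Y=R.from_quat(s["tcp_rot"]).as_matrix()[:,1]
    print(3*k+100,b,round(np.degrees(np.arctan2(Y[1],Y[0])),1),s["tool_pos"].round(4),s["wrist_force"].round(1),s["moment"].round(2),round(s["t"],1))
    if b or s["moment"][2]>2.5: break
snap("wrist","w14"); c=snap("scene","s14"); u,v=map(int,proj(c,(x,y,.2)))
cv2.imwrite("pics/v13.png",np.hstack([cv2.resize(c["image"][v-45:v+45,u-60:u+60,::-1],(480,360),interpolation=cv2.INTER_CUBIC),cv2.resize(cv2.imread("pics/raw_w14.png")[80:384,120:400],(320,360))]))
E
```

```text
103 False -3.7 [0.5103 0.0244 0.2268] [3.7 1.9 3.1] [ 0.24 -0.77  2.5 ] 74.9
106 False -7.0 [0.5103 0.0257 0.227 ] [3.5 4.8 4.1] [ 1.31 -0.6   0.93] 75.2
109 False -9.7 [0.5103 0.0257 0.227 ] [3.1 4.9 5. ] [ 1.23 -0.59  2.34] 75.4
112 False -12.6 [0.5103 0.0258 0.227 ] [3.2 4.9 4.1] [ 1.21 -0.54  3.26] 75.7
```

View pics/v13.png

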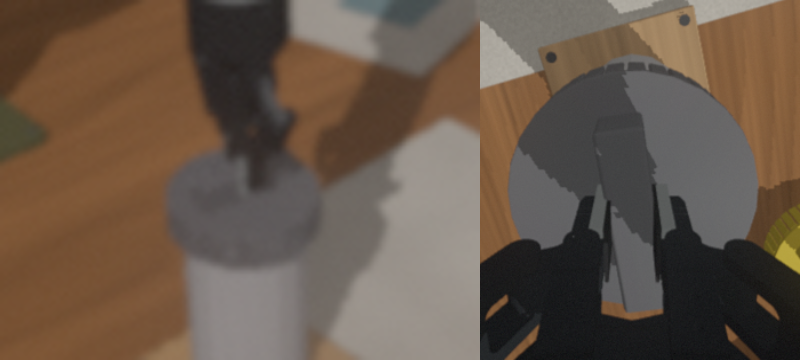

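The bar now lags about 10° in the pads, so the lid has hit its stop after about 100° and is tight. Releasing, retreating and checking.

```bash
python3 - <<'E'
from h import *
p=arm.read_state()["tool_pos"]
arm.move_gripper(.06); print(st()); arm.movel([p[0],p[1],.33],.15); snap("wrist","w15"); arm.movel([.40,.25,.36],.3); arm.wait(.5)
c=snap("scene","s15"); t=snap("top","t15"); u,v=map(int,proj(c,(*CAN,.2)))
for n,cc,pt in(("scene",c,(.5077,.0226,.222)),("top",t,(.5077,.0226,.222))): print(n,proj(cc,pt))
print(st())
f=lambda x,n:cv2.resize(x,n,interpolation=cv2.INTER_CUBIC)
cv2.imwrite("pics/v14.png",np.hstack([f(c["image"][v-45:v+45,u-45:u+45,::-1],(266,300)),f(cv2.imread("pics/raw_w15.png"),(266,300)),f(t["image"][150:300,180:330,::-1],(266,300))]))
E
```

```text
{'t': 76.2, 'p': [0.5097, 0.0239, 0.2265], 'w': 0.0598, 'g': np.float64(0.0), 'f': [0.3, -0.0, 0.5]}
scene [np.float64(241.1344245083192), np.float64(148.81672424324069)]
top [np.float64(250.98702228920683), np.float64(223.5412036265761)]
{'t': 78.7, 'p': [0.4001, 0.2499, 0.36], 'w': 0.06, 'g': np.float64(0.0), 'f': [-0.7, 0.4, 0.2]}
```

View pics/v14.png

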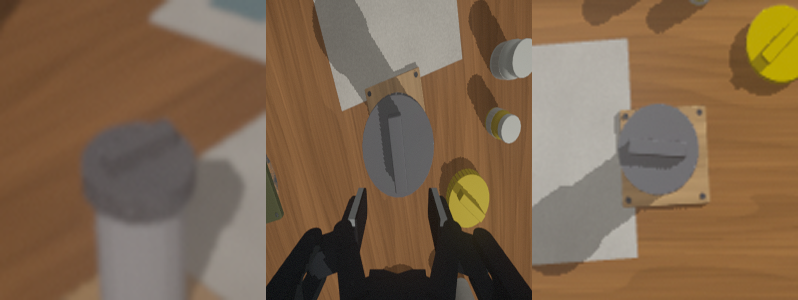

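The lid is level and home on the canister, the table is clear of dabbers, and the robot stands free. Handing in.

```bash
python3 -c "
from plant import arm
print(arm.finish_job())"
```

```text
the job is handed in; nothing more can be done
None
```

All three dabbers found on the table are in the canister ball-up, each let go about 2–3 cm above the floor because the fingers could not go deeper; the small grey lid was turned back until it dropped and screwed fully home, and the job is handed in at about 79 s (verdict not shown).

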